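Unhook the blue finishing block from its lipped rack

TASK

Take the blue finishing block out of the wooden rack: its tongue is hooked under the metal strip, so lift the end at the lip and tilt the block back until it clears the lip, then draw it out over the lip. Set it down gently, sole down, on about the middle of the green cutting mat and let go; leave the orange block in its bay.

Things in the scene. Friction and masses are not known exactly. Their poses are not given: they have to be found in the camera images.
- blue_block: Blue hand finishing block, 0.13 to 0.25 kg. Sole plate 90 (x) x 44 (y) x 12 (z) mm; on its centre an upright beech grip with blue cap, 16 mm thick in x, 36 wide in y, z = 12 to 68. A steel tongue, 4 thick and 30 wide, flush with the underside, juts from the -x end to x = -69. Origin: centre of the sole's underside; z up through the grip. Starts flat in a bay of the rack, axes as the rack's.
- orange_block: Orange hand finishing block, a bystander to be left in its bay: same shape, size, seat, origin and axes as the blue one, with orange sole plate and grip cap. Which bay holds which block varies.
- rack: Fixed dark wood rack, 144 x 160 mm. Origin: its underside, below the blocks' x; -x roughly towards the robot. Floor z = 10 mm; two 50 wide bays at y = -45 and 45, sides z = 20. Lip x = 48 to 56, top z = 28. Metal strip over the tongues x = -57 to -86, z = 21 to 27; wall behind them x = -76. Tilt +x end up about the tongue tip, 16 deg (limit 25), then draw 30 mm along the tilted +x: free.
- mat: Green cutting mat with a pale grid, fixed flat on the bench, 200 (x) x 180 (y) x 4 mm thick. Origin: centre of its underside, on the bench; its top is 4 mm higher. Nothing lies on it.
Not all that is in view belongs to the job. What is shaped like the blue_block but turquoise is not meant.

How it is judged:
By the outcome, as a careful person would: the job done as asked, in the order asked, and still so for the second after the job is handed in, with the robot touching nothing.
It also fails if it takes over 37 s, if anything falls off the work surface, if the arm or the gripper's body presses on something with over 40 N, if the wrist force passes 120 N, or if a joint passes its speed limit or range.

ROBOT

A 6-joint arm with a two-finger parallel gripper is mounted at the origin on the work surface. World frame = base frame: x ahead of the robot, y to its left, z up, the work surface at z = 0. Lengths are in m, angles in rad, forces in N, time in s.
With the tool pointing down it reaches from about 0.425 to 0.925 m from the base axis. Payload 12.5 kg.
Tool frame: the origin (TCP) lies midway between the tips of the shut fingers; the grasp point (between the pads) lies 19 mm behind it (robot.grasp_offset is the distance from the TCP to the grasp point, in m); z points along the fingers, y is the direction in which the jaws open and shut (so a half turn about z gives the same grasp; the last joint's range is limited). The gripper opens to 85 mm and grips with 20 to 120 N. Pads are 22 mm wide; open, the fingers measure 114 mm over their backs; the gripper's body (76 mm by 85 mm) begins 54 mm behind the grasp point. The pads swing forward as they close: fully open they stand 13 mm farther back than shut.
Start: joints at [-1.283, 0.491, 1.559, -0, 1.092, -0.106], TCP at [0.24, -0.577, 0.231] pointing down, gripper open.
Joint ranges: [-3.1, 3.1], [-0.84, 2.19], [0.05, 2.79], [-1.13, 4.28], [0.06, 2.93], [-2.69, 2.69]. Speed limits (rad/s): [2.22, 2.22, 2.79, 3.14, 3.14, 3.14].

INTERFACE

Orientations are given as a unit quaternion [w, x, y, z].
In Python, from cell import robot gives the robot as it stands. The module is installed in compiled form; this text tells all that it offers.
- The arm moves only by the tool drive_tool, never from a script. Its argument "increments" is a list of rows, each an object of numbers: "tx", "ty", "tz": the shift along the tool's x, y, z in m; "rx", "ry", "rz": the turn, a rotation vector about the tool's x, y, z in rad; "grip": the opening, from 0 (shut) to 1 (fully open). A call has 1 to 12 rows; each row is the pose to reach, as a shift and turn from the pose commanded when the call began, along the tool's axes at that moment; what a row does not reach only later rows make up. A row lasts 1/10 s, in which the tool goes at most 50 mm and 8.59 degrees, less where a joint would pass 70% of its speed; a pose out of reach is approached as far as the arm can. A call with a gripper value outside its range is refused whole. The fingers move at their own pace and stop on an object; "force" is the grip in N (left out, the last holds). Time passes only in rows, so rows that repeat a pose let the fingers close. It gives the time, the measured TCP pose, the force and the opening at its end, in the units of the state.
- robot.sense(): the state, without advancing time (a new reading comes with each control period).
- robot.camera(name): name is "scene" or "side" or "wrist"; returns a dict with "image" (420x560x3 uint8, red, green, blue), "mtx" (3x3 intrinsics, pixels), "camera_from_world" (4x4, takes a point from world to camera coordinates); the wrist camera has in their place "tool_from_camera" (4x4, takes a point from camera to tool coordinates, whose origin is the TCP and whose axes are the flange's). Camera axes: x right, y down, z forward; pixel columns grow to the right and rows downward; lengths in m; the calibration is good to about 2 mm. A picture is of the moment at which its call begins: read the wrist's pose just before it. There is no depth.
- robot.job_done(): hands the job in, once; it reports no verdict.
The state is a dict: "time_s": time; "joint_positions": joint angles; "dq": joint speeds; "effort": joint torques, N m; "eef_pos": TCP position; "orientation": TCP orientation; "force": force on the tool from outside, world axes, zero at the start; "moment": the same for the moment, N m; "opening": opening from 0.0 (shut) to 1.0 (fully open).
Only numpy, scipy, OpenCV 4.12 (cv2) and the standard library are available. Lean on these libraries where they do the work, as an engineer would, in place of code of your own. Each camera call takes 0.05 s, during which the arm holds its last target.

## Working session

There is one attempt and no reset: what is moved stays moved. The work goes in short steps, Python scripts to look and compute and a tool call to move; the robot and the scene stay as the last step left them, time stands still between calls to the robot, and variables do not carry over. Pictures are saved under pics/ and viewed, and the job is handed in when it is done.

Besides the shell and the picture viewer there is one more tool, called after "Call:" in YAML: its name, and indented under it one key for each argument. drive_tool: Moves the arm, as the interface text tells. Its arguments: {"type":"object","properties":{"increments":{"type":"array","items":{"type":"object","properties":{"tx":{"type":"number"},"ty":{"type":"number"},"tz":{"type":"number"},"rx":{"type":"number"},"ry":{"type":"number"},"rz":{"type":"number"},"grip":{"type":"number"}}}},"force":{"type":"number"}},"required":["increments"]}

```bash
mkdir -p pics; python3 - <<'E'
from cell import robot
import cv2
s=robot.sense(); print(s)
print(robot.grasp_offset)
for n in("scene","side","wrist"):
    c=robot.camera(n); cv2.imwrite(f"pics/{n}0.png",c["image"][:,:,::-1]); print(n,c["mtx"].tolist(),(c.get("camera_from_world") if "camera_from_world" in c else c["tool_from_camera"]).round(4).tolist())
E
```

```text
{'time_s': 0.0, 'joint_positions': array([-1.28256189e+00,  4.91566764e-01,  1.55948326e+00,  2.88054885e-06,
        1.09170817e+00, -1.05625274e-01]), 'dq': array([-4.20020511e-04,  7.63826933e-05,  6.66227091e-04,  1.60555745e-03,
        7.34409678e-04,  1.32975738e-03]), 'effort': array([-2.27343560e-03, -6.18452239e+01, -2.61598760e+01, -2.22562162e-04,
        3.97863536e-03,  1.57872768e-05]), 'eef_pos': array([ 0.23978454, -0.576909  ,  0.23071163]), 'orientation': array([-5.80460501e-04,  9.80671865e-01,  1.95658769e-01, -5.18633921e-05]), 'force': array([-0.6120344 ,  0.16112055, -0.09067563]), 'moment': array([0.01745378, 0.0674678 , 0.00937494]), 'opening': 1.0019665615517783}
0.0187
scene [[443.5641189070884, 0.0, 285.0214657202883], [0.0, 443.5641189070884, 213.60242426819343], [0.0, 0.0, 1.0]] [[-0.1141, 0.9933, -0.019, 0.0533], [0.567, 0.0494, -0.8222, -0.2276], [-0.8158, -0.1046, -0.5688, 1.4395], [0.0, 0.0, 0.0, 1.0]]
side [[530.1127544558667, 0.0, 279.2557754268148], [0.0, 530.1127544558667, 196.0912783127124], [0.0, 0.0, 1.0]] [[-0.7641, -0.6446, -0.0231, 0.3789], [-0.4038, 0.506, -0.7622, 0.2472], [0.503, -0.5731, -0.647, 1.196], [0.0, 0.0, 0.0, 1.0]]
wrist [[305.4456817808032, 0.0, 276.1447758587921], [0.0, 305.4456817808032, 207.29067436511508], [0.0, 0.0, 1.0]] [[0.0005, -0.9636, -0.2675, 0.0668], [1.0, 0.0005, 0.0001, 0.0002], [0.0001, -0.2675, 0.9636, -0.1429], [0.0, 0.0, 0.0, 1.0]]
```

View pics/scene0.png

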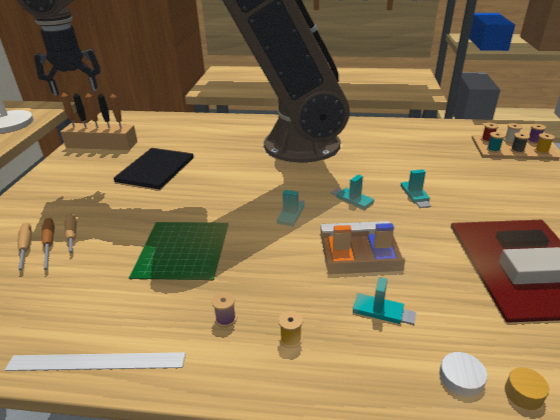

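View pics/side0.png

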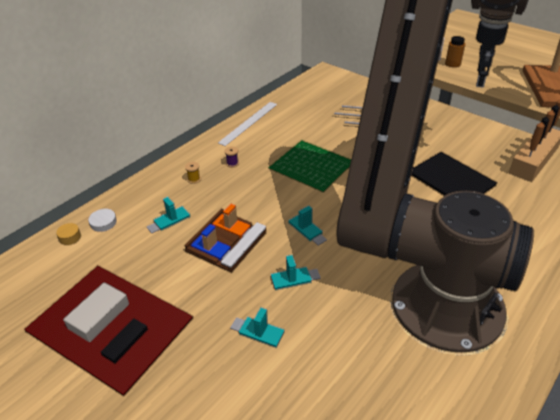

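View pics/wrist0.png

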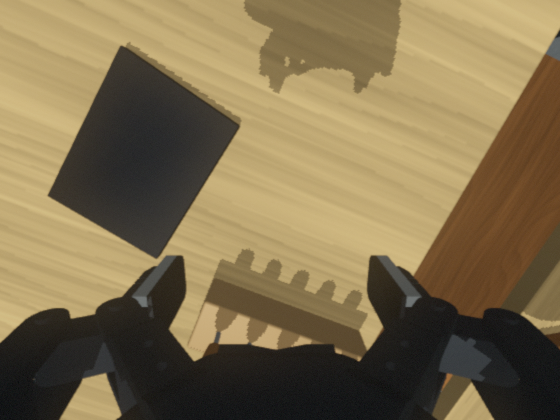

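The blue block in the rack is at scene (382,243) and the orange at (342,243). Turquoise lookalikes are at (290,207), (355,192), (416,187) and (381,302). I choose the blue one in the rack and check it in a close crop.

```bash
python3 - <<'E'
import cv2
a=cv2.imread("pics/scene0.png")[210:280,310:412]; cv2.imwrite("pics/scrop.png",cv2.resize(a,None,fx=7,fy=7,interpolation=cv2.INTER_CUBIC))
a=cv2.imread("pics/side0.png")[195:275,175:275]; cv2.imwrite("pics/sdcrop.png",cv2.resize(a,None,fx=7,fy=7,interpolation=cv2.INTER_CUBIC))
a=cv2.imread("pics/scene0.png")[215:285,128:234]; b=cv2.imread("pics/side0.png")[135:195,262:358]
cv2.imwrite("pics/mats.png",cv2.resize(a,None,fx=7,fy=7,interpolation=cv2.INTER_CUBIC))
E
```

```text
(no output)
```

View pics/scrop.png

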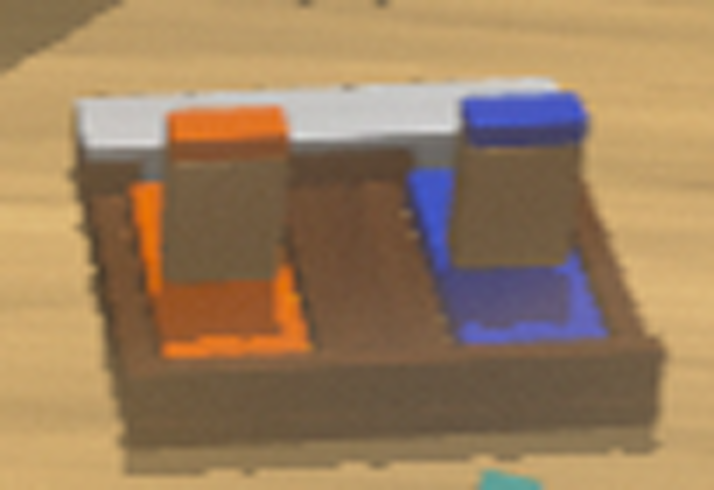

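View pics/sdcrop.png

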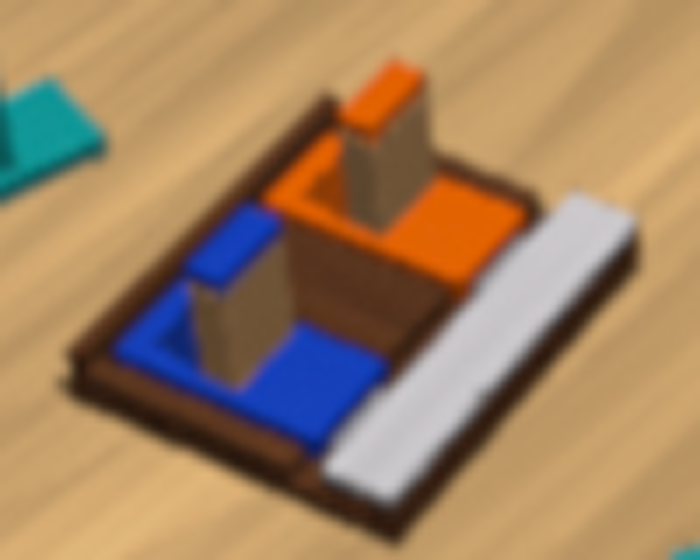

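View pics/mats.png

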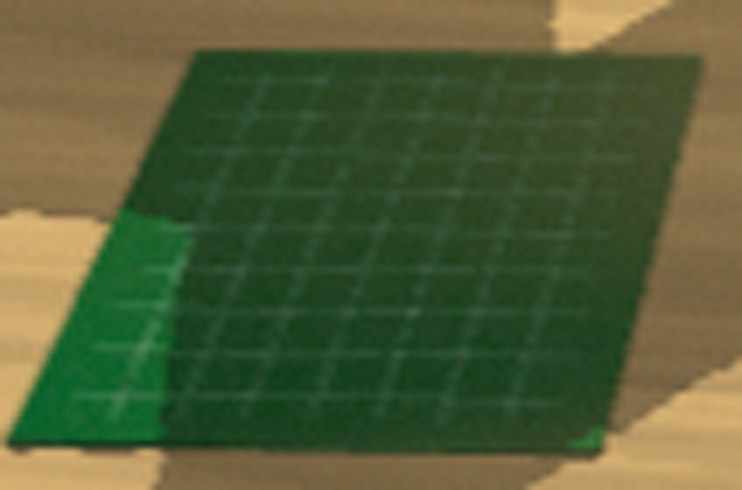

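```bash
cat > h.py <<'E'
import numpy as np
from scipy.optimize import least_squares
from scipy.spatial.transform import Rotation as R
KS=np.array([[443.5641,0,285.0215],[0,443.5641,213.6024],[0,0,1]])
TS=np.array([[-0.1141,0.9933,-0.019,0.0533],[0.567,0.0494,-0.8222,-0.2276],[-0.8158,-0.1046,-0.5688,1.4395]])
KD=np.array([[530.1128,0,279.2558],[0,530.1128,196.0913],[0,0,1]])
TD=np.array([[-0.7641,-0.6446,-0.0231,0.3789],[-0.4038,0.506,-0.7622,0.2472],[0.503,-0.5731,-0.647,1.196]])
C={'s':(KS,TS),'d':(KD,TD)}
def proj(c,P):
    K,T=C[c]; p=K@(T[:,:3]@P+T[:,3]); return p[:2]/p[2]
def fit(obs,x0):
    def f(v,full=True):
        c,s=np.cos(v[2]),np.sin(v[2]); r=[]
        for cam,P,px in obs:
            P=np.array(P)/1000; W=np.array([v[0]+c*P[0]-s*P[1],v[1]+s*P[0]+c*P[1],P[2]])
            r.append(proj(cam,W)-px)
        return np.ravel(r)
    q=least_squares(f,x0,loss='soft_l1'); return q.x,f(q.x).reshape(-1,2)
E
python3 - <<'E'
from h import *
s=lambda x,y:np.array([(x-3)/7+310,(y-3)/7+210])
d=lambda x,y:np.array([(x-3)/7+175,(y-3)/7+195])
o=[('s',(56,-80,0),s(127,443)),('s',(56,80,0),s(655,418)),('s',(56,80,28),s(662,350)),('s',(56,-80,28),s(118,380)),
('s',(-86,-80,27),s(78,102)),('d',(-86,-80,27),d(637,230)),('d',(-86,80,27),d(390,500)),('d',(-57,-80,27),d(572,192)),('d',(-57,80,27),d(325,470)),
('d',(8,27,78),d(250,203)),('d',(-8,27,78),d(285,222)),('d',(-8,63,78),d(215,287)),('d',(8,63,78),d(187,268)),
('s',(-8,27,78),s(462,97)),('s',(-8,63,78),s(580,92)),('s',(8,27,78),s(465,127)),('s',(8,63,78),s(587,122))]
v,r=fit(o,[.6,.1,0.]); print("rack",v.round(4));print(np.c_[np.arange(len(r)),r].round(1))
m=lambda x,y:np.array([(x-3)/7+128,(y-3)/7+215])
o=[('s',(-100,-90,4),m(195,50)),('s',(-100,90,4),m(703,57)),('s',(100,90,4),m(602,448)),('s',(100,-90,4),m(8,442))]
v,r=fit(o,[.6,-.25,0.]); print("mat",v.round(4));print(r.round(1))
E
```

```text
rack [0.5443 0.1749 0.1631]
[[ 0.  -0.8  0.4]
 [ 1.  -0.5  0.4]
 [ 2.   0.3 -0.1]
 [ 3.   1.  -0.8]
 [ 4.  -1.1 -1. ]
 [ 5.  -0.1 -1.4]
 [ 6.  -0.2  0.3]
 [ 7.  -0.2  0.3]
 [ 8.  -0.8  0.2]
 [ 9.  -1.   0.6]
 [10.  -0.7  0.1]
 [11.   0.4 -0.2]
 [12.  -0.9  0.3]
 [13.  -0.9 -0.5]
 [14.  -0.9 -0.5]
 [15.   0.3 -0.3]
 [16.  -0.  -0.3]]
mat [ 0.5627 -0.2229  0.0726]
[[-0.1 -0.1]
 [ 0.2 -0.5]
 [ 0.4  0.4]
 [-0.5 -0.1]]
```

```bash
cat >> h.py <<'E'
RK=np.array([0.5443,0.1749]); YAW=0.1631; MAT=np.array([.5627,-.2229])
def q2R(q): return R.from_quat([q[1],q[2],q[3],q[0]])
def tool(yaw,tilt=0):
    # tool y along world dir 'yaw' (block +x), z down; tilt raises block +x end
    c,s=np.cos(yaw),np.sin(yaw)
    bx=np.array([c,s,0]);by=np.array([-s,c,0])
    B=R.from_rotvec(-tilt*by)
    M=np.column_stack([by,bx,[0,0,-1]])
    return B*R.from_matrix(M)
def rel(p,Rt,s):
    R0=q2R(s['orientation'])
    return R0.inv().apply(np.array(p)-s['eef_pos']).round(4),(R0.inv()*Rt).as_rotvec().round(4)
E
python3 - <<'E'
from h import *; from cell import robot
s=robot.sense()
print(rel([.52,-.12,.25],tool(.1631-.5),s))
E
```

```text
(array([ 0.4341, -0.3145, -0.0188]), array([-7.000e-04, -4.000e-04, -8.401e-01]))
```

Call:
drive_tool:
  increments:
    - {"tx": 0.04, "ty": -0.029, "tz": -0.019, "rz": -0.08}
    - {"tx": 0.08, "ty": -0.058, "tz": -0.019, "rz": -0.16}
    - {"tx": 0.12, "ty": -0.087, "tz": -0.019, "rz": -0.24}
    - {"tx": 0.16, "ty": -0.116, "tz": -0.019, "rz": -0.32}
    - {"tx": 0.2, "ty": -0.145, "tz": -0.019, "rz": -0.4}
    - {"tx": 0.24, "ty": -0.174, "tz": -0.019, "rz": -0.48}
    - {"tx": 0.28, "ty": -0.203, "tz": -0.019, "rz": -0.56}
    - {"tx": 0.32, "ty": -0.232, "tz": -0.019, "rz": -0.64}
    - {"tx": 0.36, "ty": -0.261, "tz": -0.019, "rz": -0.72}
    - {"tx": 0.4, "ty": -0.29, "tz": -0.019, "rz": -0.8}
    - {"tx": 0.434, "ty": -0.3145, "tz": -0.019, "rz": -0.84}
    - {"tx": 0.434, "ty": -0.3145, "tz": -0.019, "rz": -0.84}

```text
$.increments[0]: bad value
```

```bash
python3 - <<'E'
from h import *; from cell import robot
s=robot.sense(); print(s['time_s'],s['eef_pos'],s['joint_positions'])
print(rel([.537,.2193,.19],tool(.1631),s))
E
```

```text
0.15 [ 0.23976381 -0.57701788  0.23088743] [-1.28263035e+00  4.91391527e-01  1.55928890e+00 -3.37314351e-05
  1.09168453e+00 -1.05592221e-01]
(array([ 0.58  , -0.6213,  0.0414]), array([-6.0000e-04, -6.0000e-04, -1.3401e+00]))
```

Call:
drive_tool:
  increments:
    - {"tx": 0.04, "ty": -0.029, "tz": -0.019, "rx": 0, "ry": 0, "rz": -0.08, "grip": 1}
    - {"tx": 0.12, "ty": -0.087, "tz": -0.019, "rx": 0, "ry": 0, "rz": -0.24, "grip": 1}
    - {"tx": 0.2, "ty": -0.145, "tz": -0.019, "rx": 0, "ry": 0, "rz": -0.4, "grip": 1}
    - {"tx": 0.24, "ty": -0.174, "tz": -0.019, "rx": 0, "ry": 0, "rz": -0.48, "grip": 1}
    - {"tx": 0.28, "ty": -0.203, "tz": -0.019, "rx": 0, "ry": 0, "rz": -0.56, "grip": 1}
    - {"tx": 0.32, "ty": -0.232, "tz": -0.019, "rx": 0, "ry": 0, "rz": -0.64, "grip": 1}
    - {"tx": 0.36, "ty": -0.261, "tz": -0.019, "rx": 0, "ry": 0, "rz": -0.72, "grip": 1}
    - {"tx": 0.4, "ty": -0.29, "tz": -0.019, "rx": 0, "ry": 0, "rz": -0.8, "grip": 1}
    - {"tx": 0.434, "ty": -0.3145, "tz": -0.019, "rx": 0, "ry": 0, "rz": -0.84, "grip": 1}
    - {"tx": 0.434, "ty": -0.3145, "tz": -0.019, "rx": 0, "ry": 0, "rz": -0.84, "grip": 1}
    - {"tx": 0.434, "ty": -0.3145, "tz": -0.019, "rx": 0, "ry": 0, "rz": -0.84, "grip": 1}
    - {"tx": 0.434, "ty": -0.3145, "tz": -0.019, "rx": 0, "ry": 0, "rz": -0.84, "grip": 1}

```text
time_s: 1.35
eef_pos: [0.5215, -0.1166, 0.2501]
orientation: [-0.0, 0.814, 0.58, 0.0]
force: [-0.3, -0.6, 0.2]
opening: 0.998
```

```bash
python3 - <<'E'
from h import *; from cell import robot
s=robot.sense(); print(s['time_s'],s['eef_pos'],s['joint_positions'])
print(rel([.537,.2193,.19],tool(.1631),s))
E
```

```text
1.35 [ 0.52149485 -0.11664974  0.25007659] [-3.43945932e-01  3.42189480e-01  1.75632801e+00  6.01855391e-04
  1.04306395e+00 -1.15470960e-02]
(array([ 0.3226, -0.0951,  0.0602]), array([ 1.000e-04, -5.000e-04, -4.958e-01]))
```

Call:
drive_tool:
  increments:
    - {"tx": 0.02, "ty": -0.006, "tz": 0.003, "rx": 0, "ry": 0, "rz": -0.03, "grip": 1}
    - {"tx": 0.06, "ty": -0.018, "tz": 0.01, "rx": 0, "ry": 0, "rz": -0.09, "grip": 1}
    - {"tx": 0.1, "ty": -0.03, "tz": 0.02, "rx": 0, "ry": 0, "rz": -0.16, "grip": 1}
    - {"tx": 0.14, "ty": -0.042, "tz": 0.025, "rx": 0, "ry": 0, "rz": -0.22, "grip": 1}
    - {"tx": 0.18, "ty": -0.054, "tz": 0.03, "rx": 0, "ry": 0, "rz": -0.28, "grip": 1}
    - {"tx": 0.22, "ty": -0.066, "tz": 0.04, "rx": 0, "ry": 0, "rz": -0.34, "grip": 1}
    - {"tx": 0.26, "ty": -0.078, "tz": 0.05, "rx": 0, "ry": 0, "rz": -0.4, "grip": 1}
    - {"tx": 0.295, "ty": -0.087, "tz": 0.055, "rx": 0, "ry": 0, "rz": -0.45, "grip": 1}
    - {"tx": 0.315, "ty": -0.093, "tz": 0.06, "rx": 0, "ry": 0, "rz": -0.48, "grip": 1}
    - {"tx": 0.3226, "ty": -0.0951, "tz": 0.06, "rx": 0, "ry": 0, "rz": -0.496, "grip": 1}
    - {"tx": 0.3226, "ty": -0.0951, "tz": 0.06, "rx": 0, "ry": 0, "rz": -0.496, "grip": 1}
    - {"tx": 0.3226, "ty": -0.0951, "tz": 0.06, "rx": 0, "ry": 0, "rz": -0.496, "grip": 1}

```text
time_s: 2.55
eef_pos: [0.537, 0.2146, 0.1905]
orientation: [0.0, 0.649, 0.761, -0.0]
force: [0.3, -0.2, 0.7]
opening: 0.997
```

```bash
python3 - <<'E'
from h import *; from cell import robot
import cv2
s=robot.sense(); c=robot.camera("wrist"); print(s['time_s'],s['eef_pos'],s['orientation'],s['joint_positions'])
im=np.ascontiguousarray(c['image'][:,:,::-1]); cv2.imwrite("pics/w1.png",im)
np.savez("w1.npz",p=s['eef_pos'],q=s['orientation'],K=c['mtx'],T=c['tool_from_camera'])
R0=q2R(s['orientation']); T=np.array(c['tool_from_camera'])
def pw(P):
    t=R0.inv().apply(P-s['eef_pos']); t=np.linalg.inv(T)@np.r_[t,1]; k=c['mtx']@t[:3]; return k[:2]/k[2]
cy,sy=np.cos(YAW),np.sin(YAW)
def rk(x,y,z): return np.array([RK[0]+(cy*x-sy*y)/1000,RK[1]+(sy*x+cy*y)/1000,z/1000])
for y0 in(45,-45):
  for P in [(-8,y0-18,78),(8,y0-18,78),(8,y0+18,78),(-8,y0+18,78),(45,y0-22,22),(45,y0+22,22),(-45,y0-22,22)]:
    u=pw(rk(*P)); print(P,u.round(1)); cv2.circle(im,tuple(int(a) for a in u.round()),2,(0,255,0),-1)
cv2.imwrite("pics/w1o.png",im)
E
```

```text
2.55 [0.53697955 0.21457806 0.19047295] [ 1.41245815e-04  6.49214759e-01  7.60605134e-01 -7.90495515e-05] [ 2.66096742e-01  4.69426554e-01  1.72288318e+00 -3.96654797e-04
  9.49254533e-01  1.08634585e-01]
(-8, 27, 78) [268.9 218. ]
(8, 27, 78) [287.2 217.9]
(8, 63, 78) [287.4 177.2]
(-8, 63, 78) [268.4 177.3]
(45, 23, 22) [320.3 205.3]
(45, 67, 22) [321.8 163.6]
(-45, 23, 22) [235.1 205.8]
(-8, -63, 78) [270.  307.9]
(8, -63, 78) [286.7 307.8]
(8, -27, 78) [286.9 273.7]
(-8, -27, 78) [269.6 273.8]
(45, -67, 22) [317.6 281.8]
(45, -23, 22) [318.9 245.8]
(-45, -67, 22) [238.4 282.2]
```

View pics/w1o.png

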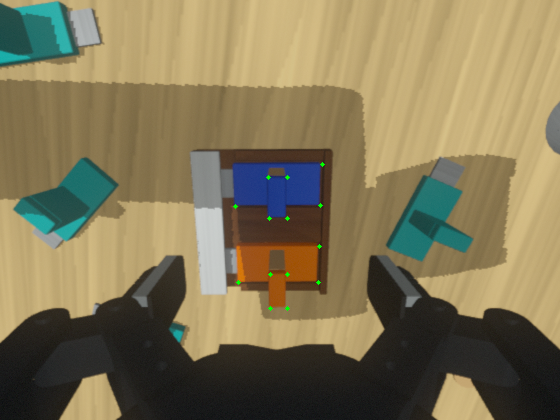

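```bash
python3 - <<'E'
from h import *; from cell import robot
s=robot.sense(); print(s['time_s'],s['eef_pos'])
print(rel([.537,.2193,.033],tool(.1631),s))
E
```

```text
2.6 [0.53701621 0.21442807 0.19056194]
(array([0.0049, 0.0007, 0.1576]), array([ 0.0002,  0.0003, -0.0058]))
```

Call:
drive_tool:
  increments:
    - {"tx": 0.002, "ty": 0.0, "tz": 0.01, "rx": 0, "ry": 0, "rz": -0.005, "grip": 1}
    - {"tx": 0.005, "ty": 0.0007, "tz": 0.04, "rx": 0, "ry": 0, "rz": -0.005, "grip": 1}
    - {"tx": 0.005, "ty": 0.0007, "tz": 0.07, "rx": 0, "ry": 0, "rz": -0.005, "grip": 1}
    - {"tx": 0.005, "ty": 0.0007, "tz": 0.08, "rx": 0, "ry": 0, "rz": -0.005, "grip": 1}
    - {"tx": 0.005, "ty": 0.0007, "tz": 0.08, "rx": 0, "ry": 0, "rz": -0.005, "grip": 1}

```text
time_s: 3.1
eef_pos: [0.5363, 0.2201, 0.109]
orientation: [-0.001, 0.647, 0.762, -0.001]
force: [-0.6, 0.3, 0.6]
opening: 0.995
```

```bash
python3 - <<'E'
from h import *; from cell import robot
s=robot.sense(); print(s['time_s'],s['eef_pos'])
print(rel([.537,.2193,.033],tool(.1631),s))
E
```

```text
3.1 [0.53631812 0.22010973 0.10902367]
(array([-0.0009,  0.0007,  0.076 ]), array([-0.0027,  0.0004,  0.0002]))
```

Good. Descend and close with a moderate grip.

Call:
drive_tool:
  force: 50
  increments:
    - {"tx": 0, "ty": 0.0007, "tz": 0.015, "rx": 0, "ry": 0, "rz": 0, "grip": 1}
    - {"tx": 0, "ty": 0.0007, "tz": 0.04, "rx": 0, "ry": 0, "rz": 0, "grip": 1}
    - {"tx": 0, "ty": 0.0007, "tz": 0.06, "rx": 0, "ry": 0, "rz": 0, "grip": 1}
    - {"tx": 0, "ty": 0.0007, "tz": 0.072, "rx": 0, "ry": 0, "rz": 0, "grip": 1}
    - {"tx": 0, "ty": 0.0007, "tz": 0.076, "rx": 0, "ry": 0, "rz": 0, "grip": 1}
    - {"tx": 0, "ty": 0.0007, "tz": 0.076, "rx": 0, "ry": 0, "rz": 0, "grip": 0.5}
    - {"tx": 0, "ty": 0.0007, "tz": 0.076, "rx": 0, "ry": 0, "rz": 0, "grip": 0.35}

```text
time_s: 3.8
eef_pos: [0.538, 0.221, 0.0353]
orientation: [0.0, 0.647, 0.763, 0.001]
force: [-0.5, 0.1, 0.2]
opening: 0.694
```

```bash
python3 - <<'E'
from h import *; from cell import robot
import cv2
s=robot.sense(); c=robot.camera("wrist"); print(s['time_s'],s['eef_pos'],s['force'],s['opening'])
cv2.imwrite("pics/w2.png",c['image'][:,:,::-1])
print(rel([.537,.2193,.033],tool(.1631),s))
E
```

```text
3.8 [0.53799899 0.22095425 0.03526423] [-0.46028297  0.13784655  0.15831992] 0.6940102767600321
(array([-0.0015, -0.0013,  0.0023]), array([ 0.0015, -0.0001,  0.0009]))
```

View pics/w2.png

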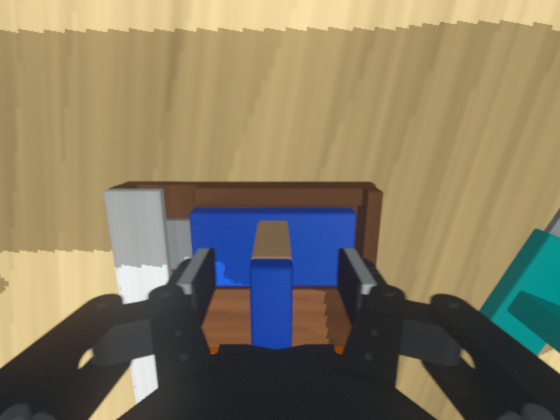

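The picture shows the blue grip (cap at 251–292, 258–345) centred between the pads, clear of lip and strip. Closing.

Call:
drive_tool:
  force: 50
  increments:
    - {"tx": -0.001, "ty": -0.001, "tz": 0.001, "rx": 0, "ry": 0, "rz": 0, "grip": 0.3}
    - {"tx": -0.001, "ty": -0.001, "tz": 0.001, "rx": 0, "ry": 0, "rz": 0, "grip": 0.2}
    - {"tx": -0.001, "ty": -0.001, "tz": 0.001, "rx": 0, "ry": 0, "rz": 0, "grip": 0.0}
    - {"tx": -0.001, "ty": -0.001, "tz": 0.001, "rx": 0, "ry": 0, "rz": 0, "grip": 0.0}
    - {"tx": -0.001, "ty": -0.001, "tz": 0.001, "rx": 0, "ry": 0, "rz": 0, "grip": 0.0}
    - {"tx": -0.001, "ty": -0.001, "tz": 0.001, "rx": 0, "ry": 0, "rz": 0, "grip": 0.0}
    - {"tx": -0.001, "ty": -0.001, "tz": 0.001, "rx": 0, "ry": 0, "rz": 0, "grip": 0.0}
    - {"tx": -0.001, "ty": -0.001, "tz": 0.001, "rx": 0, "ry": 0, "rz": 0, "grip": 0.0}
    - {"tx": -0.001, "ty": -0.001, "tz": 0.001, "rx": 0, "ry": 0, "rz": 0, "grip": 0.0}

```text
time_s: 4.75
eef_pos: [0.5368, 0.2197, 0.0337]
orientation: [0.0, 0.647, 0.763, 0.0]
force: [-0.9, -1.4, 5.9]
opening: 0.183
```

```bash
python3 - <<'E'
from h import *; from cell import robot
s=robot.sense(); print(s['time_s'],s['eef_pos'],s['force'],s['moment'],s['opening'])
p=s['eef_pos']
print(rel([.537,.2193,.033],tool(.1631),s))
# tilt about tongue tip: rack (-69,45,10)
c,sn=np.cos(YAW),np.sin(YAW)
bx=np.array([c,sn,0]);by=np.array([-sn,c,0])
piv=np.r_[RK,0]+bx*-.069+by*.045+np.array([0,0,.010])
R0=q2R(s['orientation'])
for a in (2,4,6,8,10,12,14,16,17,18):
    D=R.from_rotvec(-np.radians(a)*by); Rt=D*R0; pt=piv+D.apply(p-piv)
    print(a,*rel(pt,Rt,s), (R0.inv().apply(pt+D.apply(bx)*.034-p)).round(4))
E
```

```text
4.75 [0.53677055 0.21970324 0.03370171] [-0.93637664 -1.35889801  5.89411507] [-0.16099007  0.19835615 -0.03326435] 0.18341324103472192
(array([-0.0004,  0.0002,  0.0007]), array([0.0005, 0.0001, 0.0009]))
2 [ 0.     -0.0009 -0.0024] [-0.0349 -0.      0.    ] [-0.      0.0331 -0.0036]
4 [ 0.     -0.0018 -0.0047] [-0.0698 -0.0001  0.    ] [-0.      0.0321 -0.0071]
6 [ 0.     -0.0029 -0.0071] [-1.047e-01 -1.000e-04  0.000e+00] [-0.      0.031  -0.0106]
8 [ 0.     -0.004  -0.0094] [-1.396e-01 -1.000e-04  0.000e+00] [-0.      0.0297 -0.0141]
10 [ 0.     -0.0052 -0.0116] [-0.1745 -0.0002  0.    ] [-0.      0.0283 -0.0175]
12 [ 0.     -0.0064 -0.0138] [-2.094e-01 -2.000e-04  0.000e+00] [-0.      0.0268 -0.0209]
14 [ 0.     -0.0078 -0.016 ] [-2.443e-01 -2.000e-04  0.000e+00] [-0.      0.0252 -0.0242]
16 [ 0.     -0.0092 -0.0181] [-0.2793 -0.0003  0.    ] [-0.      0.0235 -0.0274]
17 [ 0.     -0.0099 -0.0191] [-0.2967 -0.0003  0.    ] [-0.      0.0226 -0.029 ]
18 [ 0.     -0.0107 -0.0201] [-3.142e-01 -3.000e-04  0.000e+00] [-0.      0.0217 -0.0306]
```

Gripped (opening 15.6 mm ≈ 16 mm). Now tilting about the tongue tip.

Call:
drive_tool:
  increments:
    - {"tx": 0, "ty": -0.0009, "tz": -0.0024, "rx": -0.035, "ry": 0, "rz": 0, "grip": 0}
    - {"tx": 0, "ty": -0.0018, "tz": -0.0047, "rx": -0.07, "ry": 0, "rz": 0, "grip": 0}
    - {"tx": 0, "ty": -0.0029, "tz": -0.0071, "rx": -0.105, "ry": 0, "rz": 0, "grip": 0}
    - {"tx": 0, "ty": -0.004, "tz": -0.0094, "rx": -0.14, "ry": 0, "rz": 0, "grip": 0}
    - {"tx": 0, "ty": -0.004, "tz": -0.0094, "rx": -0.14, "ry": 0, "rz": 0, "grip": 0}
    - {"tx": 0, "ty": -0.004, "tz": -0.0094, "rx": -0.14, "ry": 0, "rz": 0, "grip": 0}

```text
time_s: 5.35
eef_pos: [0.5325, 0.219, 0.0427]
orientation: [0.045, 0.645, 0.761, 0.053]
force: [-0.8, -0.3, 2.8]
opening: 0.182
```

```bash
python3 - <<'E'
from h import *; from cell import robot
s=robot.sense(); print(s['time_s'],s['eef_pos'],s['force'],s['moment'],s['opening'])
p0=np.array([.53677,.2197,.0337]);R0=tool(.1631)
c,sn=np.cos(YAW),np.sin(YAW)
bx=np.array([c,sn,0]);by=np.array([-sn,c,0])
piv=np.r_[RK,0]+bx*-.069+by*.045+np.array([0,0,.010])
def tgt(a,dr=0):
    D=R.from_rotvec(-np.radians(a)*by); return piv+D.apply(p0-piv)+D.apply(bx)*dr,D*R0
print('err8',*rel(*tgt(8),s))
for a in (10,12,14,16,17,18): print(a,*rel(*tgt(a),s))
E
```

```text
5.35 [0.53253207 0.21903446 0.04267496] [-0.77185535 -0.33712422  2.78273488] [-0.04801957  0.59059772  0.01495923] 0.18208859358877877
err8 [-0.      0.0004 -0.0003] [-0.001  -0.      0.0009]
10 [-0.     -0.0005 -0.0027] [-0.0359 -0.      0.0009]
12 [-0.     -0.0015 -0.0051] [-0.0708 -0.      0.0009]
14 [-0.     -0.0025 -0.0074] [-1.057e-01 -1.000e-04  9.000e-04]
16 [-0.     -0.0036 -0.0097] [-1.406e-01 -1.000e-04  9.000e-04]
17 [-0.     -0.0042 -0.0108] [-1.58e-01 -1.00e-04  9.00e-04]
18 [-0.     -0.0048 -0.0119] [-1.755e-01 -1.000e-04  9.000e-04]
```

Low forces; continue to 17°.

Call:
drive_tool:
  increments:
    - {"tx": 0, "ty": -0.0005, "tz": -0.0027, "rx": -0.036, "ry": 0, "rz": 0, "grip": 0}
    - {"tx": 0, "ty": -0.0015, "tz": -0.0051, "rx": -0.071, "ry": 0, "rz": 0, "grip": 0}
    - {"tx": 0, "ty": -0.0025, "tz": -0.0074, "rx": -0.106, "ry": 0, "rz": 0, "grip": 0}
    - {"tx": 0, "ty": -0.0036, "tz": -0.0097, "rx": -0.141, "ry": 0, "rz": 0, "grip": 0}
    - {"tx": 0, "ty": -0.0042, "tz": -0.0108, "rx": -0.158, "ry": 0, "rz": 0, "grip": 0}
    - {"tx": 0, "ty": -0.0042, "tz": -0.0108, "rx": -0.158, "ry": 0, "rz": 0, "grip": 0}
    - {"tx": 0, "ty": -0.0042, "tz": -0.0108, "rx": -0.158, "ry": 0, "rz": 0, "grip": 0}

```text
time_s: 6.05
eef_pos: [0.5271, 0.218, 0.0525]
orientation: [0.096, 0.64, 0.754, 0.113]
force: [-0.9, 0.2, 1.2]
opening: 0.178
```

```bash
python3 - <<'E'
from h import *; from cell import robot
import cv2
s=robot.sense(); print(s['time_s'],s['eef_pos'],s['force'],s['moment'],s['opening'])
p0=np.array([.53677,.2197,.0337]);R0=tool(.1631)
c,sn=np.cos(YAW),np.sin(YAW)
bx=np.array([c,sn,0]);by=np.array([-sn,c,0])
piv=np.r_[RK,0]+bx*-.069+by*.045+np.array([0,0,.010])
def tgt(a,dr=0):
    D=R.from_rotvec(-np.radians(a)*by); return piv+D.apply(p0-piv)+D.apply(bx)*dr,D*R0
print('err17',*rel(*tgt(17),s))
o=[]
for n,(y0,y1,x0,x1) in (("scene",(180,290,300,420)),("side",(180,290,165,285))):
    im=robot.camera(n)["image"][y0:y1,x0:x1,::-1]; o.append(cv2.resize(im,(396,363),interpolation=cv2.INTER_CUBIC))
cv2.imwrite("pics/tilt.png",np.hstack(o))
E
```

```text
6.05 [0.52711422 0.21804384 0.05253382] [-0.93036305  0.24778398  1.2207818 ] [-0.02449428  0.55611689  0.0050989 ] 0.17752807911271115
err17 [ 0.0001 -0.0001 -0.0003] [-0.0002  0.0001  0.0008]
```

View pics/tilt.png

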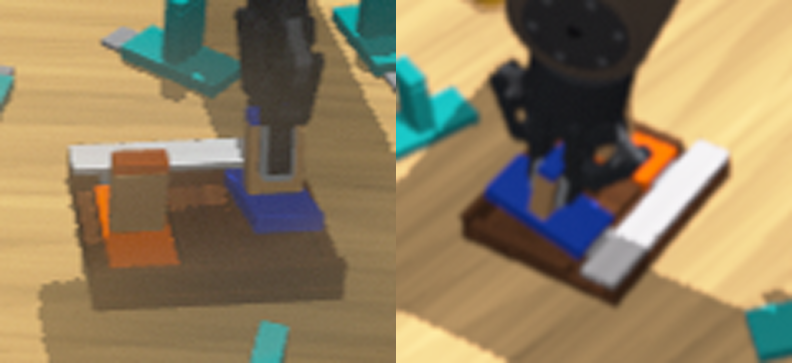

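The block has tilted and its +x end is above the lip (crop ~(290,220)). The orange block is still in its bay. Draw out along tool y.

Call:
drive_tool:
  increments:
    - {"tx": 0, "ty": 0.003, "tz": 0, "rx": 0, "ry": 0, "rz": 0, "grip": 0}
    - {"tx": 0, "ty": 0.008, "tz": 0, "rx": 0, "ry": 0, "rz": 0, "grip": 0}
    - {"tx": 0, "ty": 0.014, "tz": 0, "rx": 0, "ry": 0, "rz": 0, "grip": 0}
    - {"tx": 0, "ty": 0.02, "tz": 0, "rx": 0, "ry": 0, "rz": 0, "grip": 0}
    - {"tx": 0, "ty": 0.026, "tz": 0, "rx": 0, "ry": 0, "rz": 0, "grip": 0}
    - {"tx": 0, "ty": 0.032, "tz": 0, "rx": 0, "ry": 0, "rz": 0, "grip": 0}
    - {"tx": 0, "ty": 0.036, "tz": 0, "rx": 0, "ry": 0, "rz": 0, "grip": 0}
    - {"tx": 0, "ty": 0.036, "tz": 0, "rx": 0, "ry": 0, "rz": 0, "grip": 0}

```text
time_s: 6.95
eef_pos: [0.5616, 0.2238, 0.0635]
orientation: [0.096, 0.64, 0.754, 0.113]
force: [-0.0, -0.3, -1.7]
opening: 0.179
```

```bash
python3 - <<'E'
from h import *; from cell import robot
s=robot.sense(); print(s['time_s'],s['eef_pos'],s['force'],s['moment'],s['opening'])
p=s['eef_pos']; R0=q2R(s['orientation'])
print(rel(p+[0.02,0.0033,.10],R0,s))
E
```

```text
6.95 [0.5616151  0.22378989 0.06352522] [-0.02105969 -0.25994271 -1.66978343] [-0.00435583  0.28969559  0.01702291] 0.1791004754556699
(array([-0.    ,  0.0488, -0.0896]), array([0., 0., 0.]))
```

Force is only −1.7 N, the block's weight, so it is free. Lift up and outward.

Call:
drive_tool:
  increments:
    - {"tx": 0, "ty": 0.004, "tz": -0.007, "rx": 0, "ry": 0, "rz": 0, "grip": 0}
    - {"tx": 0, "ty": 0.012, "tz": -0.022, "rx": 0, "ry": 0, "rz": 0, "grip": 0}
    - {"tx": 0, "ty": 0.023, "tz": -0.042, "rx": 0, "ry": 0, "rz": 0, "grip": 0}
    - {"tx": 0, "ty": 0.034, "tz": -0.062, "rx": 0, "ry": 0, "rz": 0, "grip": 0}
    - {"tx": 0, "ty": 0.043, "tz": -0.079, "rx": 0, "ry": 0, "rz": 0, "grip": 0}
    - {"tx": 0, "ty": 0.049, "tz": -0.09, "rx": 0, "ry": 0, "rz": 0, "grip": 0}
    - {"tx": 0, "ty": 0.049, "tz": -0.09, "rx": 0, "ry": 0, "rz": 0, "grip": 0}

```text
time_s: 7.65
eef_pos: [0.5819, 0.2273, 0.166]
orientation: [0.097, 0.639, 0.754, 0.115]
force: [-0.4, 0.1, -1.7]
opening: 0.181
```

```bash
python3 - <<'E'
from h import *; from cell import robot
import cv2
s=robot.sense(); print(s['time_s'],s['eef_pos'],s['force'],s['moment'],s['opening'],s['joint_positions'])
o=[]
for n,(y0,y1,x0,x1) in (("scene",(130,290,280,440)),("side",(130,290,145,305))):
    im=robot.camera(n)["image"][y0:y1,x0:x1,::-1]; o.append(cv2.resize(im,(396,396),interpolation=cv2.INTER_CUBIC))
cv2.imwrite("pics/lift.png",np.hstack(o))
t,r=rel([*MAT,.15],tool(.0726),s); print(t,r)
E
```

```text
7.65 [0.58186485 0.22729017 0.16595067] [-0.41010871  0.10679945 -1.67404641] [-0.01214271  0.18965484  0.03043613] 0.1808327100387003 [ 0.28074187  0.47976781  1.82608192 -0.06684704  0.53729042  0.16900662]
[-0.441  -0.093  -0.0124] [ 0.3011 -0.0142  0.0907]
```

View pics/lift.png

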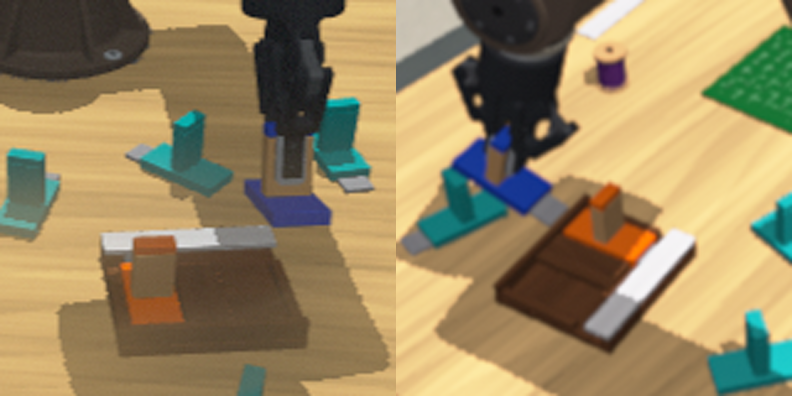

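Both views show the block clear and held above the rack, with orange still seated. Move to above the mat and level out.

Call:
drive_tool:
  increments:
    - {"tx": -0.015, "ty": -0.003, "tz": -0.01, "rx": 0.01, "ry": 0, "rz": 0.003, "grip": 0}
    - {"tx": -0.05, "ty": -0.01, "tz": -0.012, "rx": 0.034, "ry": -0.002, "rz": 0.01, "grip": 0}
    - {"tx": -0.09, "ty": -0.019, "tz": -0.0124, "rx": 0.061, "ry": -0.003, "rz": 0.018, "grip": 0}
    - {"tx": -0.13, "ty": -0.027, "tz": -0.0124, "rx": 0.089, "ry": -0.004, "rz": 0.027, "grip": 0}
    - {"tx": -0.17, "ty": -0.036, "tz": -0.0124, "rx": 0.116, "ry": -0.005, "rz": 0.035, "grip": 0}
    - {"tx": -0.21, "ty": -0.044, "tz": -0.0124, "rx": 0.143, "ry": -0.007, "rz": 0.043, "grip": 0}
    - {"tx": -0.25, "ty": -0.053, "tz": -0.0124, "rx": 0.171, "ry": -0.008, "rz": 0.051, "grip": 0}
    - {"tx": -0.29, "ty": -0.061, "tz": -0.0124, "rx": 0.198, "ry": -0.009, "rz": 0.06, "grip": 0}
    - {"tx": -0.33, "ty": -0.07, "tz": -0.0124, "rx": 0.225, "ry": -0.011, "rz": 0.068, "grip": 0}
    - {"tx": -0.37, "ty": -0.078, "tz": -0.0124, "rx": 0.253, "ry": -0.012, "rz": 0.076, "grip": 0}
    - {"tx": -0.4, "ty": -0.084, "tz": -0.0124, "rx": 0.273, "ry": -0.013, "rz": 0.082, "grip": 0}
    - {"tx": -0.415, "ty": -0.088, "tz": -0.0124, "rx": 0.29, "ry": -0.014, "rz": 0.088, "grip": 0}

```text
time_s: 8.95
eef_pos: [0.5617, -0.1989, 0.1486]
orientation: [0.002, 0.681, 0.732, 0.002]
force: [-0.2, -0.4, -2.6]
opening: 0.182
```

```bash
python3 - <<'E'
from h import *; from cell import robot
s=robot.sense(); print(s['time_s'],s['eef_pos'],s['force'],s['opening'])
t,r=rel([*MAT,.09],tool(.0726),s); print(t,r)
E
```

```text
8.95 [ 0.56171731 -0.19889621  0.14856972] [-0.17207187 -0.41316802 -2.61007686] 0.18240804729187973
[-0.024  -0.0011  0.0586] [ 0.0056 -0.      0.0004]
```

Call:
drive_tool:
  increments:
    - {"tx": -0.012, "ty": -0.001, "tz": 0.01, "rx": 0.003, "ry": 0, "rz": 0, "grip": 0}
    - {"tx": -0.02, "ty": -0.001, "tz": 0.03, "rx": 0.0056, "ry": 0, "rz": 0, "grip": 0}
    - {"tx": -0.024, "ty": -0.001, "tz": 0.05, "rx": 0.0056, "ry": 0, "rz": 0, "grip": 0}
    - {"tx": -0.024, "ty": -0.001, "tz": 0.0586, "rx": 0.0056, "ry": 0, "rz": 0, "grip": 0}
    - {"tx": -0.024, "ty": -0.001, "tz": 0.0586, "rx": 0.0056, "ry": 0, "rz": 0, "grip": 0}
    - {"tx": -0.024, "ty": -0.001, "tz": 0.0586, "rx": 0.0056, "ry": 0, "rz": 0, "grip": 0}

```text
time_s: 9.55
eef_pos: [0.5638, -0.2201, 0.0915]
orientation: [0.001, 0.68, 0.733, 0.001]
force: [0.3, 0.1, -1.2]
opening: 0.181
```

```bash
python3 - <<'E'
from h import *; from cell import robot
import cv2
s=robot.sense(); print(s['time_s'],s['eef_pos'],s['force'],s['moment'],s['opening'])
t,r=rel([*MAT,.0277],tool(.0726),s); print(t,r)
o=[]
for n,(y0,y1,x0,x1) in (("scene",(160,300,115,255)),("side",(90,210,250,370))):
    c=robot.camera(n); im=np.ascontiguousarray(c["image"][:,:,::-1]); im=im[y0:y1,x0:x1]; o.append(cv2.resize(im,(396,396),interpolation=cv2.INTER_CUBIC))
cv2.imwrite("pics/mat1.png",np.hstack(o))
E
```

```text
9.55 [ 0.56383007 -0.22009267  0.09147738] [ 0.33274382  0.13020644 -1.16848453] [0.03953999 0.01147592 0.00333606] 0.18052658607355732
[-0.0027 -0.0015  0.0638] [0.0024 0.0005 0.0034]
```

View pics/mat1.png

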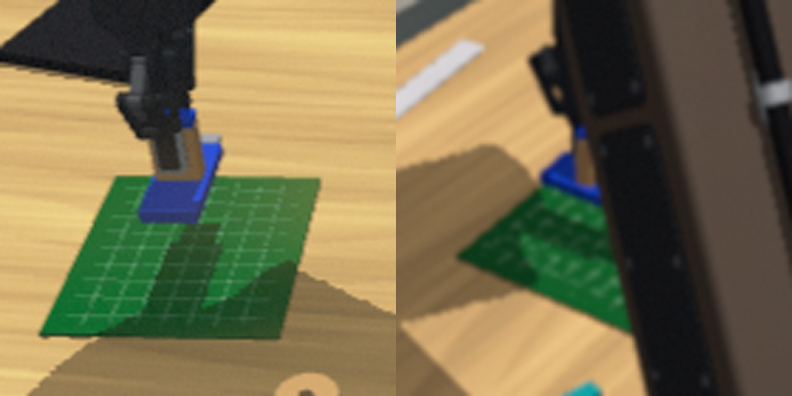

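The block is level and held about 60 mm above the mat centre. Lower it most of the way, then creep down.

Call:
drive_tool:
  increments:
    - {"tx": -0.0025, "ty": -0.001, "tz": 0.01, "rx": 0.002, "ry": 0, "rz": 0.003, "grip": 0}
    - {"tx": -0.0025, "ty": -0.001, "tz": 0.025, "rx": 0.002, "ry": 0, "rz": 0.003, "grip": 0}
    - {"tx": -0.0025, "ty": -0.001, "tz": 0.04, "rx": 0.002, "ry": 0, "rz": 0.003, "grip": 0}
    - {"tx": -0.0025, "ty": -0.001, "tz": 0.05, "rx": 0.002, "ry": 0, "rz": 0.003, "grip": 0}
    - {"tx": -0.0025, "ty": -0.001, "tz": 0.056, "rx": 0.002, "ry": 0, "rz": 0.003, "grip": 0}
    - {"tx": -0.0025, "ty": -0.001, "tz": 0.058, "rx": 0.002, "ry": 0, "rz": 0.003, "grip": 0}
    - {"tx": -0.0025, "ty": -0.001, "tz": 0.058, "rx": 0.002, "ry": 0, "rz": 0.003, "grip": 0}
    - {"tx": -0.0025, "ty": -0.001, "tz": 0.058, "rx": 0.002, "ry": 0, "rz": 0.003, "grip": 0}

```text
time_s: 10.45
eef_pos: [0.5632, -0.2234, 0.0336]
orientation: [0.001, 0.681, 0.732, 0.0]
force: [0.3, -0.3, -0.9]
opening: 0.181
```

```bash
python3 - <<'E'
from h import *; from cell import robot
import cv2
s=robot.sense(); print(s['time_s'],s['eef_pos'],s['force'],s['moment'],s['opening'])
t,r=rel([*MAT,.0277],tool(.0726),s); print(t,r)
c=robot.camera("scene"); cv2.imwrite("pics/mat2.png",cv2.resize(c["image"][180:290,120:240,::-1],None,fx=6,fy=5.4,interpolation=cv2.INTER_CUBIC))
E
```

```text
10.45 [ 0.56316349 -0.22339367  0.03358932] [ 0.29869142 -0.32916954 -0.87276799] [-0.04996648 -0.01002605  0.06248816] 0.18074161352373172
[ 0.0005 -0.0004  0.0059] [ 0.0008  0.0009 -0.0004]
```

View pics/mat2.png

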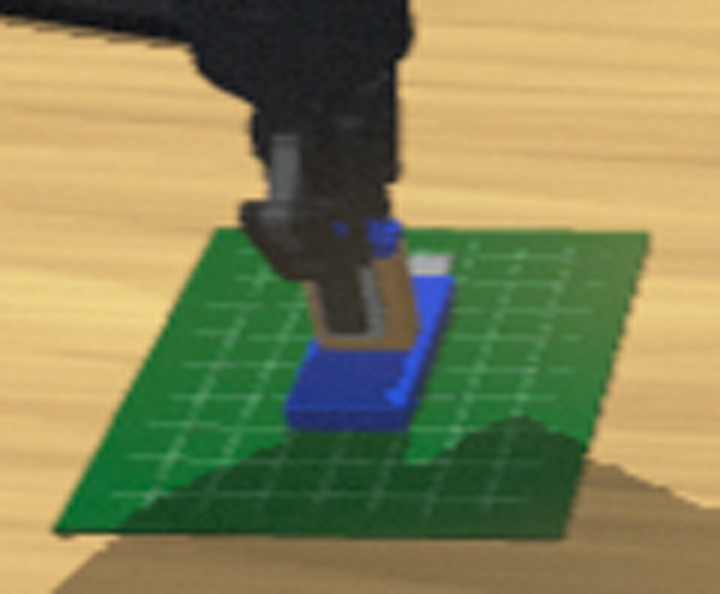

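The block is centred on the mat, level, about 6 mm above it. Creep down in small steps.

Call:
drive_tool:
  increments:
    - {"tx": 0, "ty": 0, "tz": 0.001, "rx": 0, "ry": 0, "rz": 0, "grip": 0}
    - {"tx": 0, "ty": 0, "tz": 0.002, "rx": 0, "ry": 0, "rz": 0, "grip": 0}
    - {"tx": 0, "ty": 0, "tz": 0.003, "rx": 0, "ry": 0, "rz": 0, "grip": 0}
    - {"tx": 0, "ty": 0, "tz": 0.004, "rx": 0, "ry": 0, "rz": 0, "grip": 0}
    - {"tx": 0, "ty": 0, "tz": 0.0045, "rx": 0, "ry": 0, "rz": 0, "grip": 0}
    - {"tx": 0, "ty": 0, "tz": 0.005, "rx": 0, "ry": 0, "rz": 0, "grip": 0}
    - {"tx": 0, "ty": 0, "tz": 0.005, "rx": 0, "ry": 0, "rz": 0, "grip": 0}

```text
time_s: 11.2
eef_pos: [0.5629, -0.2233, 0.0281]
orientation: [0.0, 0.681, 0.732, -0.0]
force: [0.3, 0.3, -1.2]
opening: 0.179
```

Call:
drive_tool:
  increments:
    - {"tx": 0, "ty": 0, "tz": 0.0005, "rx": 0, "ry": 0, "rz": 0, "grip": 0}
    - {"tx": 0, "ty": 0, "tz": 0.001, "rx": 0, "ry": 0, "rz": 0, "grip": 0}
    - {"tx": 0, "ty": 0, "tz": 0.001, "rx": 0, "ry": 0, "rz": 0, "grip": 0}

```text
time_s: 11.5
eef_pos: [0.563, -0.2233, 0.0277]
orientation: [0.0, 0.681, 0.732, -0.0]
force: [-1.8, 1.6, 4.1]
opening: 0.18
```

Contact (force changed from −1.2 to +4 N) at the predicted height. Open, then check before retreating.

Call:
drive_tool:
  increments:
    - {"tx": 0, "ty": 0, "tz": 0, "rx": 0, "ry": 0, "rz": 0, "grip": 0.3}
    - {"tx": 0, "ty": 0, "tz": 0, "rx": 0, "ry": 0, "rz": 0, "grip": 0.5}
    - {"tx": 0, "ty": 0, "tz": 0, "rx": 0, "ry": 0, "rz": 0, "grip": 0.8}
    - {"tx": 0, "ty": 0, "tz": 0, "rx": 0, "ry": 0, "rz": 0, "grip": 0.9}
    - {"tx": 0, "ty": 0, "tz": 0, "rx": 0, "ry": 0, "rz": 0, "grip": 0.9}
    - {"tx": 0, "ty": 0, "tz": 0, "rx": 0, "ry": 0, "rz": 0, "grip": 0.9}

```text
time_s: 12.1
eef_pos: [0.5629, -0.2233, 0.0272]
orientation: [0.0, 0.681, 0.732, -0.0]
force: [0.2, -0.2, 0.0]
opening: 0.899
```

Call:
drive_tool:
  increments:
    - {"tx": 0, "ty": 0, "tz": -0.008, "rx": 0, "ry": 0, "rz": 0, "grip": 0.9}
    - {"tx": 0, "ty": 0, "tz": -0.025, "rx": 0, "ry": 0, "rz": 0, "grip": 0.9}
    - {"tx": 0, "ty": 0, "tz": -0.05, "rx": 0, "ry": 0, "rz": 0, "grip": 0.9}
    - {"tx": 0, "ty": 0, "tz": -0.08, "rx": 0, "ry": 0, "rz": 0, "grip": 0.9}
    - {"tx": 0, "ty": 0, "tz": -0.11, "rx": 0, "ry": 0, "rz": 0, "grip": 0.9}
    - {"tx": 0, "ty": 0, "tz": -0.14, "rx": 0, "ry": 0, "rz": 0, "grip": 0.9}
    - {"tx": 0, "ty": 0, "tz": -0.155, "rx": 0, "ry": 0, "rz": 0, "grip": 0.9}
    - {"tx": 0, "ty": 0, "tz": -0.16, "rx": 0, "ry": 0, "rz": 0, "grip": 0.9}
    - {"tx": 0, "ty": 0, "tz": -0.16, "rx": 0, "ry": 0, "rz": 0, "grip": 0.9}
    - {"tx": 0, "ty": 0, "tz": -0.16, "rx": 0, "ry": 0, "rz": 0, "grip": 0.9}

```text
time_s: 13.1
eef_pos: [0.5625, -0.223, 0.1864]
orientation: [-0.0, 0.681, 0.732, -0.0]
force: [0.5, 0.4, -0.7]
opening: 0.897
```

```bash
python3 - <<'E'
from h import *; from cell import robot
import cv2
s=robot.sense(); print(s['time_s'],s['eef_pos'],s['force'],s['dq'].round(3))
c=robot.camera("wrist"); w=c["image"][:,:,::-1]
d=robot.camera("scene")["image"][:,:,::-1][150:300,110:410]
cv2.imwrite("pics/end1.png",w); cv2.imwrite("pics/end2.png",cv2.resize(d,None,fx=2.6,fy=2.6,interpolation=cv2.INTER_CUBIC))
E
```

```text
13.1 [ 0.56253478 -0.22302194  0.18639403] [ 0.49398848  0.40948364 -0.65984883] [-0.001  0.011  0.001  0.002  0.001  0.002]
```

View pics/end1.png

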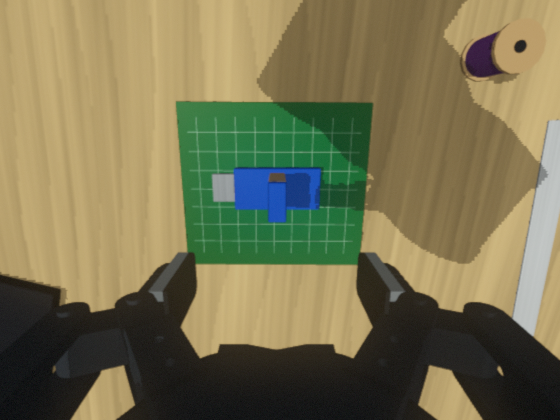

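View pics/end2.png

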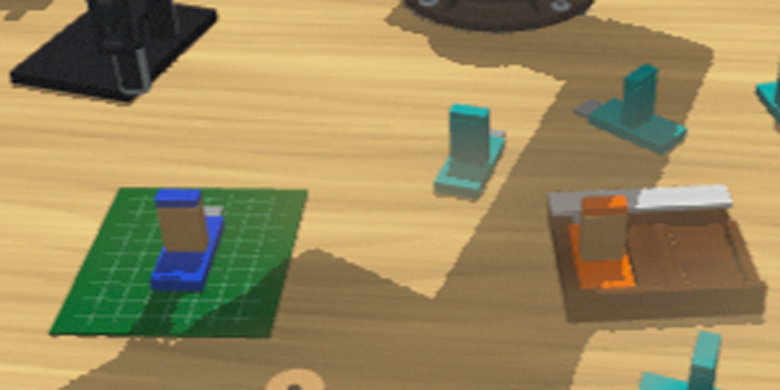

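The wrist view shows the blue block flat at the mat centre (sole 235–320 × 168–210 on a mat spanning 180–370 × 102–265). The orange block is still in its bay and the gripper is clear.

```bash
python3 -c "
from cell import robot
print(robot.job_done())"
```

```text
the job is handed in; nothing more can be done
None
```

The blue block is out of the rack and standing sole down on about the middle of the green mat. I released it and handed the job in at about 13.2 s of the 37 s.

- **Removal:** I gripped it across the thin sides, tilted it about 17° about the tongue tip, and drew it 36 mm out along the tilt. I then carried it over level and lowered it slowly. Contact came at the predicted height with about 4 N.
- **Forces:** The largest wrist force I read was about 6 N, while closing the grip.
- **Last checks:** Both final pictures show the block flat, upright and centred to the eye, the orange block still in its bay, and the gripper about 16 cm above the set-down height.
- **What disagreed:** My first move call was refused because I had left some fields out; nothing moved. After the transfer moves the arm stood up to 5 mm from the intended point, and I corrected this before both the grasp and the placing.

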